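# Check a drill guide with the gauge rod

### The job

The blue guide plate on the drilling jig is cocked up on its ejector pin: first press its raised end (white spot) down until the plate sits level on its seat. Then lift the gauge rod out of its stand by the black handle and lower it upright through the plate's brass bush until the red ring on the rod is level with the top of the bush, centred, the rod never touching the bush, the plate, or the jig and the cast below. Finish there, holding the rod still in the gripper, and leave the other things on the bench where they are.

Things in the scene. Friction and masses are not known exactly. Their poses are not given: they have to be found in the camera images.
- jig: fixed drilling jig, 150 mm long (its y) and 92 mm wide (its x): aluminium foot, two grey uprights with steel lips at y = +-50 mm, a tan plaster cast on the foot between them. Origin: centre of its underside on the bench; z up. The seats for the plate on the uprights are 85 mm above the bench, the lips end 5 mm above the seats (below the plate's top); the cast's teeth reach up to 42 mm above the bench
- guide_plate: loose blue plate, 60 mm (x) by 110 mm (y) by 8 mm, 0.12 kg, lying in the jig's seats with about 1.5 mm of play. Origin: centre of its underside, 85 mm above the bench once it is seated; z is the plate's upward normal. At the start its +y end stands on the jig's brass ejector pin, so that the plate is tilted by about 4 degrees (+y end up about 7 mm). The pin yields to about 4 N, has only friction (no spring) and stays down where it is pushed. Same yaw as the jig
- bush_top (a point): centre of the mouth of the brass bush that stands in the middle of the plate: bore 18 mm diameter and 14 mm long, outside diameter 25 mm, the mouth 6 mm above the plate's top (99 mm above the bench when the plate is seated). Axes as the plate
- press_spot (a point): centre of the 18 mm white spot on the plate's top, 40 mm from the bush axis toward the raised +y end and 15 mm from that end; where to press. 93 mm above the bench when the plate is seated
- rod_stand: fixed stand, a vertical tube of 22 mm outside and 13 mm inside diameter on a 56 mm round foot; top rim 80 mm above the bench. Origin: centre of its underside
- gauge_rod: loose gauge rod, 0.06 kg, hanging upright in the stand's tube. From the bottom: steel rod 8 mm in diameter and 75 mm long, flange 20 mm in diameter and 4 mm thick that rests on the tube's rim, black square handle 14 x 14 mm and 44 mm tall. Origin: centre of the rod's lower end; z runs along the rod to the handle, x and y are normal to the handle's flats
- rod_handle (a point): centre of the black handle (half-way up it), 101 mm above the rod's lower end and 22 mm above the flange's top; grasp here
- rod_mark (a point): centre of the 3 mm wide red ring painted round the rod, on the rod's axis 42 mm above its lower end
- rod_tip (a point): centre of the rod's lower end
- white_cast: bystander: white plaster cast, 55 x 60 x 31 mm, behind the jig; origin at the centre of its underside
- mixing_cup: bystander: beige mixing cup, 52 mm wide, 50 mm high, left of the jig; origin at the centre of its underside
- stone_block: bystander: white plaster block, 30 x 34 x 24 mm, behind the rod stand; origin at the centre of its underside
Not all that is in view belongs to the job. There is more than one size of the guide_plate; the job needs the larger.

How it is judged (in metres and radians):
On the way, in this order (a step that is already met when the one before it is completed fails the run):
1. the guide plate sits level on its seat (angle between guide_plate's own z axis and vertical below 0.02 rad and z of guide_plate in the frame of jig below 0.087 m), for 0.2 s.
2. the gauge rod is lifted clear of its stand (z of rod_tip in the frame of rod_stand above 0.085 m), for 0.1 s.
At the end, for the whole second after the job is handed in: Plate seated (tilt < 0.02 rad, underside < 87 mm above the bench); rod held by the fingers, still, within 5 degrees of upright, touching neither plate nor jig; its ring and lower end within 3.5 mm of the bush axis, the ring within 6 mm of the height of the bush's mouth (all of step 1 and contact force between the fingers and gauge_rod above 0.5 N and contact force between gauge_rod and guide_plate below 0.1 N and contact force between gauge_rod and jig below 0.1 N and linear speed of gauge_rod below 0.01 m/s and horizontal distance between each of rod_mark, rod_tip and bush_top below 0.0035 m and z of rod_mark in the frame of bush_top between -0.006 and 0.006 m and angle between gauge_rod's own z axis and vertical below 0.09 rad); the arm keeps its last pose, push and grip.
It fails at once if the rod touches the plate or its bush (contact force between gauge_rod and guide_plate above 0.2 N).
It fails at once if the rod touches the jig or its cast (contact force between gauge_rod and jig above 0.2 N).
It fails at once if a bystander is moved by more than 20 mm (distance of any of white_cast, mixing_cup, stone_block from where it was at the start of the episode above 0.02 m).
It also fails if it takes over 58 s, if anything falls off the work surface, if the arm or the gripper's body presses on something with over 40 N, if the wrist force passes 120 N, or if a joint passes its speed limit or range.

### The arm

A 7-joint arm with a two-finger parallel gripper is mounted at the origin on a cart in front of the work surface, level with it; the furniture and walls round the work are solid. World frame = base frame: x ahead of the robot, y to its left, z up, the work surface at z = 0. Lengths are in m, angles in degrees, forces in N, time in s.
With the tool pointing down it reaches from about 0.4 to 0.925 m from the base axis. Payload 4.1 kg.
Tool frame: the origin (TCP) lies at the very end of the fingers, on their centre line; the grasp point (between the pads) lies 19 mm behind it; z points along the fingers, x is the direction in which the jaws open and shut, and the axes are right-handed (so a half turn about z gives the same grasp; the last joint's range is limited). The gripper opens to 85 mm and grips with 20 to 120 N. Pads are 22 mm wide; open, the fingers measure 114 mm over their backs; the gripper's body (76 mm by 85 mm) begins 54 mm behind the grasp point. The pads swing forward as they close: fully open they stand 13 mm farther back than shut.
Start: joints at [61.192, 22.827, 2.584, 88.041, -1.071, 69.15, -2.905], TCP at [0.255, -0.598, 0.195] pointing down, gripper open.
Joint ranges: [-161.44, 161.44], [-28.35, 127.94], [-78.24, 83.42], [0, 140.83], [-78.03, 258.03], [13.02, 114.36], [-168.23, 168.23]. Speed limits (degrees/s): [147.25, 147.25, 180, 180, 180, 180, 180].

### API

Orientations are given as [roll, pitch, yaw] about the fixed x, y, z axes, in that order (R = Rz(yaw) Ry(pitch) Rx(roll)).
In Python, from station import robot, optics gives the robot as it stands. The module is installed in compiled form; this text tells all that it offers. Calls block until the motion is done:
- robot.goto(position, orientation): joint-space move of the TCP to a pose.
- robot.line_to(position, feed=0.15, ori=None, stop_force=None): straight line of the TCP; ori=None keeps the orientation; feed is the mean speed in m/s. With stop_force (N) it stops when the force on the tool has changed by that much, and returns True; else False.
- robot.move_j(angles): joint-space move.
- robot.gripper_to(opening): finger opening in m; the grip force is fixed at half the most; returns when the fingers have stopped.
- robot.hold(seconds).
- robot.inverse_kinematics(position, orientation): joint angles nearest the present ones, or None.
- robot.sense(): the state.
- optics.capture(name): name is "side" or "top" or "wrist"; returns a dict with "image" (420x560x3 uint8, red, green, blue), "range_z" (420x560 float32, m along the optical axis (not along the pixel's ray), 0 where there is no reading), "K" (3x3 intrinsics, pixels), "k1" (the pictures are not rectified: a ray, as slopes to the right and down, at radius r is drawn at 1 + k1 r^2 times it, then the intrinsics apply), "R" (3x3) and "t" (3): a world point X has camera coordinates R X + t. Camera axes: x right, y down, z forward; pixel columns grow to the right and rows downward; lengths in m; the calibration is good to about 2 mm. A picture is of the moment at which its call begins.
A pose or a line that the arm cannot do raises robot.MotionError and nothing moves.
- robot.hand_in(): hands the job in, once; it reports no verdict.
The state is a dict: "t": time; "qpos": joint angles; "qvel": joint speeds; "joint_torque": joint torques, N m; "eef_pos": TCP position; "ee_rot": TCP orientation; "force": force on the tool from outside, world axes, zero at the start; "wrist_torque": the same for the moment, N m; "opening": finger opening in m.
Only numpy, scipy, OpenCV 4.12 (cv2) and the standard library are available. Lean on these libraries where they do the work, as an engineer would, in place of code of your own. Each camera call takes 0.05 s, during which the arm holds its last target.

## Working session

There is one attempt and no reset: what is moved stays moved. The work goes in short steps, each a Python script; the robot and the scene stay as the last script left them, time stands still between calls to the robot, and variables do not carry over. Pictures are saved under pics/ and viewed, and the job is handed in when it is done.

```bash
mkdir -p pics; ls; python3 - <<'E'
from station import robot, optics
import cv2
s=robot.sense();print(s)
for n in("side","top","wrist"):
    c=optics.capture(n);cv2.imwrite(f"pics/a_{n}.png",c["image"][:,:,::-1]);print(n,c["K"].tolist(),c["k1"],c["R"].round(4).tolist(),c["t"].round(4).tolist(), (-c["R"].T@c["t"]).round(3))
E
```

```text
pics
{'t': 0.0, 'qpos': array([61.19194364, 22.87255293,  2.57892888, 88.11424771, -1.07103305,
       69.15037706, -2.90557418]), 'qvel': array([-0.00998117, -0.06083567, -0.00418495,  0.01835254,  0.03182127,
        0.02176512,  0.00548786]), 'joint_torque': array([-3.57897552e-04, -4.75127292e+01,  1.36454970e+00, -2.54222184e+01,
        1.16061734e-02,  9.27868299e-03, -2.50012320e-06]), 'eef_pos': array([ 0.2551393 , -0.59706058,  0.19365536]), 'ee_rot': array([ 1.79992313e+02,  1.12790285e-01, -6.68571331e+01]), 'force': array([ 0.34292516,  0.24859425, -0.18202992]), 'wrist_torque': array([ 0.01249467,  0.02467684, -0.02673706]), 'opening': 0.0852585705241069}
side [[511.5165105069526, 0.0, 279.21694113014956], [0.0, 511.5165105069526, 205.70788547040837], [0.0, 0.0, 1.0]] -0.0544068143396667 [[0.9612, -0.2754, 0.0134], [-0.1226, -0.4705, -0.8738], [0.247, 0.8383, -0.486]] [-0.4979, 0.1757, 1.0485] [ 0.241 -0.933  0.67 ]
top [[530.831733445411, 0.0, 288.32248964986576], [0.0, 530.831733445411, 218.27745661567056], [0.0, 0.0, 1.0]] 0.022215473527588424 [[-0.0267, -0.9996, 0.0066], [-0.9986, 0.0264, -0.0459], [0.0458, -0.0078, -0.9989]] [0.0569, 0.5149, 1.3839] [0.452 0.054 1.406]
wrist [[364.59889290545254, 0.0, 278.4077116652673], [0.0, 364.59889290545254, 203.57850716965373], [0.0, 0.0, 1.0]] -0.004573883248628147 [[0.3923, -0.9198, -0.0023], [-0.8736, -0.3733, 0.3121], [-0.2879, -0.1204, -0.9501]] [-0.6483, -0.0402, 0.3805] [ 0.329 -0.566  0.373]
```

View pics/a_side.png

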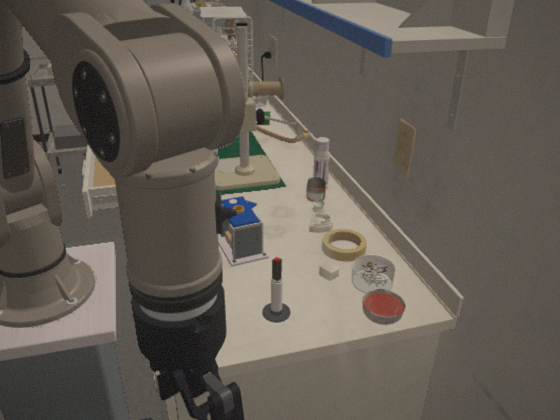

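View pics/a_top.png

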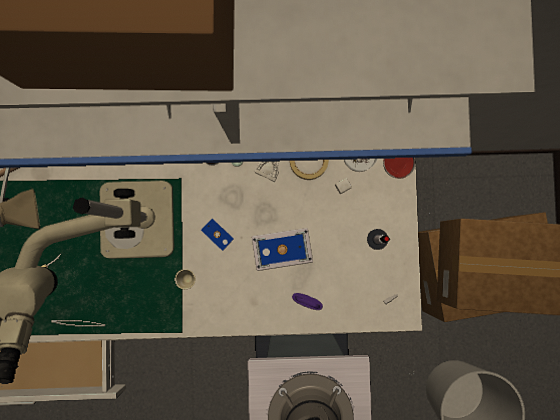

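View pics/a_wrist.png

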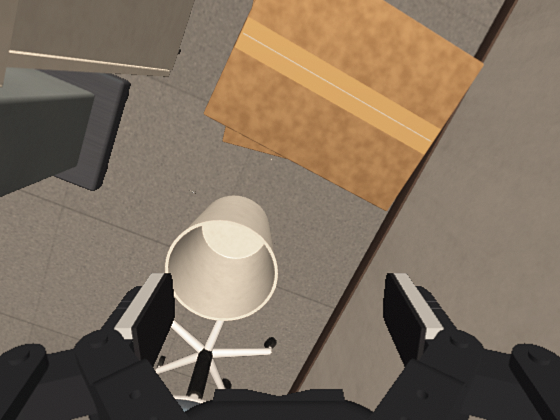

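Top view: candidates for the guide plate are the large blue plate in the jig at (283,251) and a small loose blue plate at (217,235), so the large one on the jig is right. The rod stand is at about (378,239). The other things in view are the cup at (185,280), purple item at (307,300), stone block at (343,186) and white cast at (267,171). Next is a close crop.

```bash
cat > h.py <<'E'
import numpy as np, cv2
from station import robot, optics
def ray(c,u,v):
    K=c["K"];x=np.array([(u-K[0,2])/K[0,0],(v-K[1,2])/K[1,1]])
    s=x.copy()
    for _ in range(20): s=x/(1+c["k1"]*(s@s))
    d=c["R"].T@np.array([s[0],s[1],1.]);o=-c["R"].T@c["t"]
    return o,d
def onz(c,u,v,z):
    o,d=ray(c,u,v);return o+d*(z-o[2])/d[2]
def proj(c,X):
    p=c["R"]@np.asarray(X,float)+c["t"];s=p[:2]/p[2];s=s*(1+c["k1"]*(s@s))
    return c["K"][:2,:2]@s+c["K"][:2,2]
def blobs(m,amin=8):
    n,l,st,ce=cv2.connectedComponentsWithStats(m.astype(np.uint8))
    return sorted([(int(st[i,4]),ce[i].round(1).tolist(),st[i,:4].tolist()) for i in range(1,n) if st[i,4]>=amin],reverse=True)
def save(im,name,box=None,k=1):
    if box: x0,y0,x1,y1=box; im=im[y0:y1,x0:x1]
    cv2.imwrite("pics/"+name,cv2.resize(im[:,:,::-1],None,fx=k,fy=k,interpolation=cv2.INTER_CUBIC))
E
python3 - <<'E'
from h import *
c=optics.capture("top");im=c["image"];save(im,"b_top.png",(190,200,400,320),3.8)
hsv=cv2.cvtColor(im,cv2.COLOR_RGB2HSV);H,S,V=cv2.split(hsv)
b=(H>100)&(H<125)&(S>150)&(V>60);b[:195]=0
for a in blobs(b,50):print("blue",a)
s=optics.capture("side");save(s["image"],"b_side.png",(200,180,330,330),3.8)
# jig plate corners via filled contour
m=b.astype(np.uint8);m[:,:240]=0
cs,_=cv2.findContours(m,0,1);k=max(cs,key=cv2.contourArea);r=cv2.minAreaRect(k);print(r)
bx=cv2.boxPoints(r);print(bx)
for p in bx:print(onz(c,*p,.095))
E
```

```text
blue (902, [282.6, 249.0], [259, 234, 47, 31])
blue (383, [216.5, 233.7], [202, 219, 31, 31])
((281.7225341796875, 249.19650268554688), (24.177093505859375, 44.400699615478516), 81.25383758544922)
[[257.94217 240.62424]
 [301.82657 233.8728 ]
 [305.5029  257.76877]
 [261.6185  264.5202 ]]
[0.45920389 0.12018763 0.095     ]
[0.47295618 0.01152659 0.095     ]
[0.41389047 0.00411675 0.095     ]
[0.40023845 0.11255548 0.095     ]
```

View pics/b_top.png

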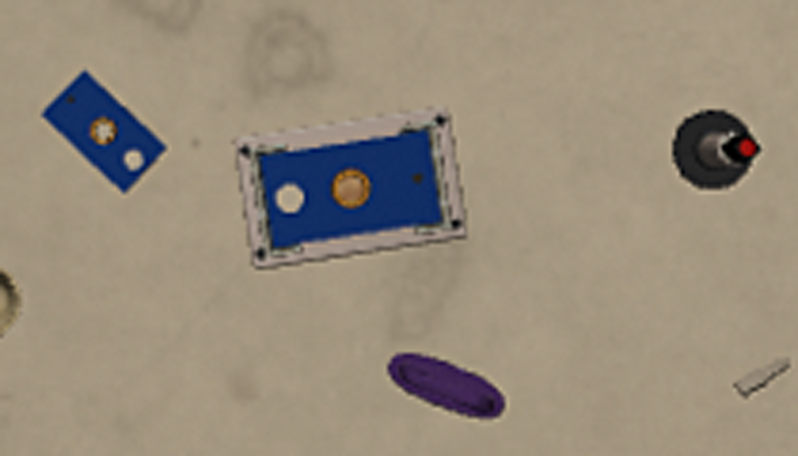

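View pics/b_side.png

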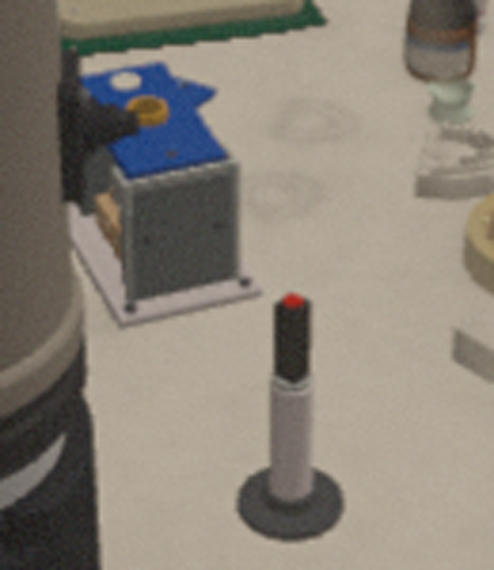

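The crop confirms it: the plate in the jig measures about 60 x 110 mm, with its bush at about (282.4,249.5) and its white spot at (266.3,252.1), toward world +y. The small plate lies flat on the bench. I'll look closer with the wrist camera.

```bash
python3 - <<'E'
from h import *
c=optics.capture("top")
print("bush",onz(c,282.4,249.5,.102),"spot",onz(c,266.3,252.1,.098),"handle top",onz(c,190+745/3.8,200+148/3.8,.128),"foot",onz(c,190+712/3.8,200+150/3.8,.005))
robot.goto([.437,.03,.30],[180,0,7]);robot.gripper_to(0.0)
print(robot.sense()["t"],robot.sense()["qpos"].round(1))
w=optics.capture("wrist");save(w["image"],"c_wrist.png")
E
```

```text
bush [0.43583018 0.0604423  0.102     ] spot [0.43046629 0.10018553 0.098     ] handle top [ 0.45486671 -0.18967876  0.128     ] foot [ 0.45432859 -0.19019706  0.005     ]
3.425 [ 3.07e+01 -2.90e+00 -3.82e+01  1.05e+02 -1.80e+00  7.73e+01 -1.00e-01]
```

View pics/c_wrist.png

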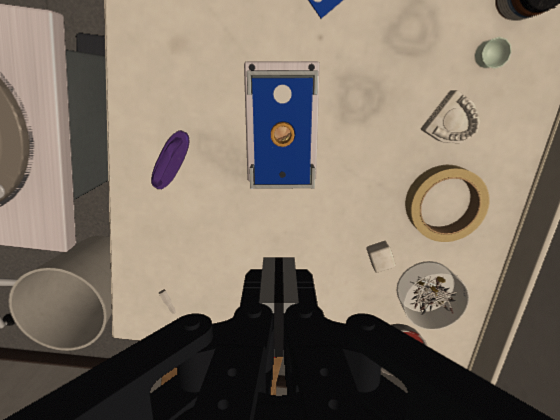

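The wrist view shows the plate upright in the image, its bush at (283,134), spot at (282,94) and jig ends square to the tool. I'll cross-check these against the top view, then press.

```bash
python3 - <<'E'
from h import *
w=optics.capture("wrist");im=w["image"];save(im,"c2.png",(230,50,340,200),4)
H,S,V=cv2.split(cv2.cvtColor(im,cv2.COLOR_RGB2HSV))
b=((H>100)&(H<125)&(S>150)&(V>60)).astype(np.uint8);b[:55]=0;b[250:]=0
k=max(cv2.findContours(b,0,1)[0],key=cv2.contourArea)
hull=np.zeros_like(b);cv2.drawContours(hull,[cv2.convexHull(k)],-1,1,-1)
sp=cv2.erode(hull,np.ones((3,3)))&(S<70)&(V>110)
br=hull&((H>8)&(H<25)&(S>90)).astype(np.uint8)
print(cv2.minAreaRect(k))
for a in blobs(sp)[:2]:print("spot",a,onz(w,*a[1],.0996))
for a in blobs(br)[:3]:
  x,y,ww,hh=a[2];print("bush",a,onz(w,x+(ww-1)/2,y+(hh-1)/2,.1025))
for p in cv2.boxPoints(cv2.minAreaRect(k)):print(onz(w,*p,.097))
E
```

```text
((282.0, 130.5), (105.0, 60.0), 90.0)
spot (278, [282.0, 93.6], [273, 85, 19, 19]) [0.431738   0.10130872 0.0996    ]
bush (461, [282.2, 133.9], [271, 122, 24, 25]) [0.43712119 0.06215722 0.1025    ]
[0.40043213 0.11235097 0.097     ]
[0.45943953 0.11955289 0.097     ]
[0.47551678 0.01318586 0.097     ]
[0.41105258 0.00533761 0.097     ]
```

View pics/c2.png

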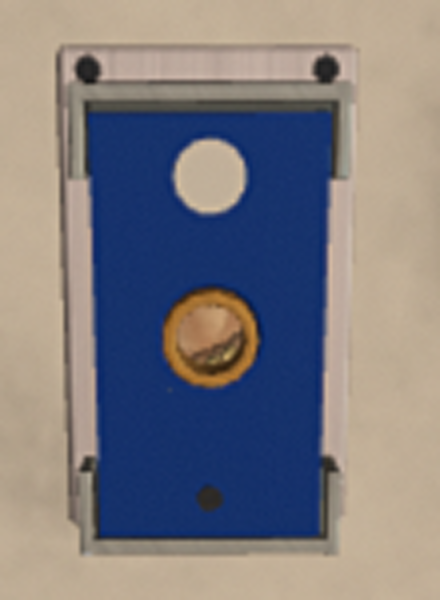

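The two views agree within 2 mm: the spot is 40 mm from the bush and the yaw is about 7.5°. Pressing now.

```bash
python3 - <<'E'
from h import *
robot.goto([.431,.1008,.13],[180,0,7.5])
print(robot.sense()["eef_pos"],robot.sense()["force"])
r=robot.line_to([.431,.1008,.086],feed=.02,stop_force=18)
s=robot.sense();print(r,s["eef_pos"],s["force"],s["t"])
robot.hold(.3);print(robot.sense()["force"])
robot.line_to([.431,.1008,.14],feed=.1)
robot.goto([.437,.03,.27],[180,0,7.5])
w=optics.capture("wrist");save(w["image"],"d.png",(200,20,360,220),3)
np.savez("w_d.npz",**w)
print(robot.sense()["t"])
c=optics.capture("top");save(c["image"],"d_top.png",(190,200,400,320),3.8)
E
```

```text
[0.43228364 0.10054926 0.13096102] [-0.5311227   1.00120472 -0.61719254]
False [0.43107993 0.10080514 0.08606243] [-0.35476913 -0.06521746  0.14467892] 6.6417
[-0.4869703  -0.15811889  1.10497343]
8.325
```

View pics/d.png

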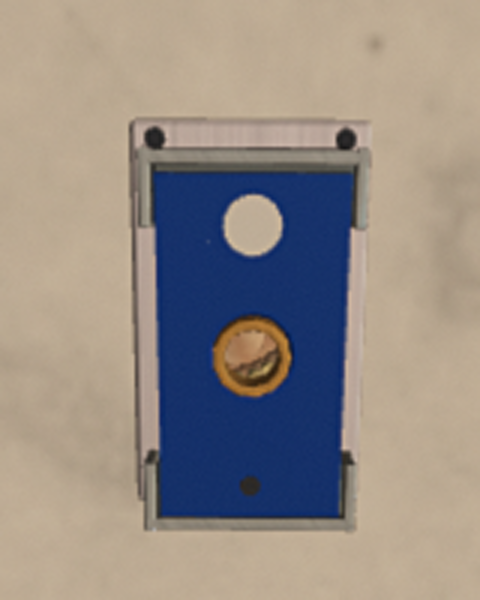

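No contact was felt down to z=0.086, which is below the expected 93 mm. I'll check the plate's height and tilt from the range image.

```bash
cat >> h.py <<'E'
def cloud(c,m):
    v,u=np.nonzero(m&(c["range_z"]>0));K=c["K"]
    p=np.stack([u,v],1).astype(float)
    x=(p-K[:2,2])/[K[0,0],K[1,1]];s=x.copy()
    for _ in range(10): s=x/(1+c["k1"]*(s**2).sum(1,keepdims=True))
    z=c["range_z"][v,u];P=np.c_[s*z[:,None],z]
    return (P-c["t"])@c["R"],u,v
def plate(c,roi):
    im=c["image"];H,S,V=cv2.split(cv2.cvtColor(im,cv2.COLOR_RGB2HSV))
    b=((H>100)&(H<125)&(S>150)&(V>60)).astype(np.uint8)
    r=np.zeros_like(b);r[roi[1]:roi[3],roi[0]:roi[2]]=1;b&=r
    P,_,_=cloud(c,cv2.erode(b,np.ones((3,3)))>0)
    A=np.c_[P[:,:2]-P[:,:2].mean(0),np.ones(len(P))]
    for _ in range(3):
        k=np.linalg.lstsq(A,P[:,2],rcond=None)[0];e=P[:,2]-A@k;g=abs(e)<.004;A,P=A[g],P[g]
    return k,e.std(),P.mean(0)
E
python3 - <<'E'
from h import *
w=optics.capture("wrist");print(w["range_z"][100:200:20,270:300:10])
print(plate(w,(230,60,340,210)))
P,_,_=cloud(w,(lambda m:(m.__setitem__((slice(60,200),slice(380,400)),1),m)[1])(np.zeros((420,560),np.uint8))>0);print("bench z",np.median(P[:,2]))
t=optics.capture("top");print(plate(t,(250,225,315,275)))
print(robot.sense()["opening"])
E
```

```text
[[0.33544606 0.3355153  0.3354665 ]
 [0.3412619  0.34178442 0.34294024]
 [0.34961233 0.4150862  0.4104686 ]
 [0.35794798 0.35685247 0.35594246]
 [0.36544433 0.36314926 0.36411998]]
(array([-0.00772763,  0.06870451,  0.09633038]), np.float64(0.0007418087577102684), array([0.43632433, 0.06307559, 0.09633038]))
bench z -0.00042374956807149074
(array([-0.02049573, -0.04382577,  0.10069337]), np.float64(0.001857729861155238), array([0.42969992, 0.10621978, 0.10074697]))
-0.00010223725843286394
```

View pics/d_top.png

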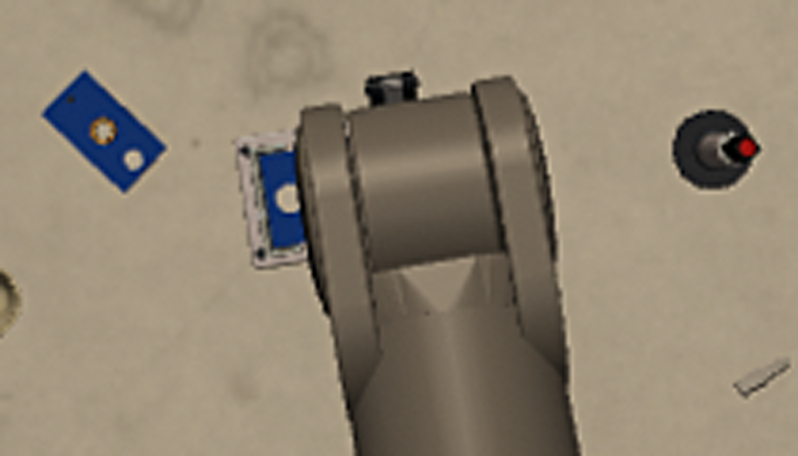

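The plate is still tilted (slope 0.069). I'll go down again and look at the fingertip with the cameras.

```bash
python3 - <<'E'
from h import *
robot.goto([.431,.1008,.12],[180,0,7.5])
robot.line_to([.431,.1008,.090],feed=.03,stop_force=18)
s=robot.sense();print(s["eef_pos"],s["ee_rot"],s["force"],s["t"])
w=optics.capture("wrist");save(w["image"],"e_w.png")
c=optics.capture("side");save(c["image"],"e_s.png",(200,150,340,290),4)
E
```

```text
[0.43117946 0.10088632 0.09015256] [-1.79998395e+02 -2.23717261e-02  7.50033897e+00] [ 0.20855489 -0.33756132  0.21182888] 10.325
```

View pics/e_w.png

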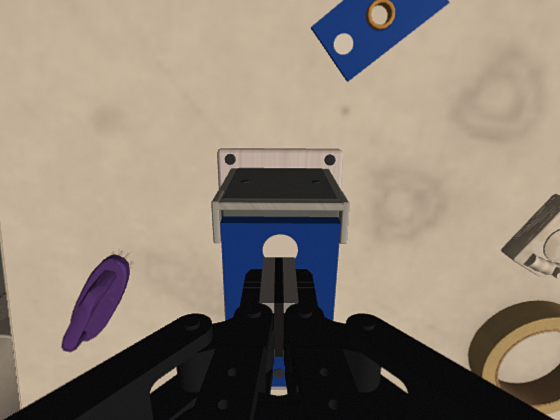

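View pics/e_s.png

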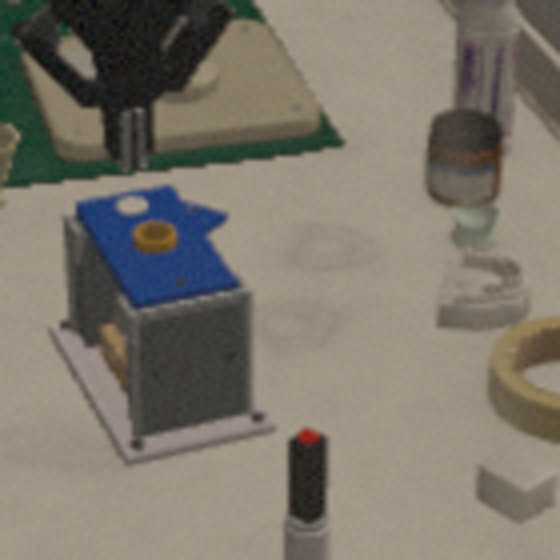

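```bash
python3 - <<'E'
from h import *
w=optics.capture("wrist");c=optics.capture("side")
for X in ([.431,.1008,.09],[.431,.1008,.10],[.431,.1008,.11],[.431,.1008,.12],[.431,.1008,.13]): print(X,proj(c,X),proj(w,X))
for p in ((280,259),(272,259),(290,262)):print(p,w["range_z"][p[1]+3,p[0]])
R=w["range_z"];print(R[245:300:4,270].round(3));print(R[245:300:4,288].round(3))
m=np.zeros((420,560),bool);m[260:300,266:274]=1;m[260:300,286:294]=1
P,u,v=cloud(w,m)
for vv in range(260,300,5):
  print(vv,P[v==vv].mean(0).round(4))
E
```

```text
[0.431, 0.1008, 0.09] [232.10291889 204.34098649] [278.70967536 242.39098139]
[0.431, 0.1008, 0.1] [231.96852148 200.5836754 ] [278.75298808 250.50541537]
[0.431, 0.1008, 0.11] [231.833307   196.79568017] [278.80096529 259.49381469]
[0.431, 0.1008, 0.12] [231.69727137 192.97669224] [278.85440245 269.50523378]
[0.431, 0.1008, 0.13] [231.56041057 189.12640026] [278.91428647 280.72461663]
(280, 259) 0.14901488
(272, 259) 0.14924383
(290, 262) 0.14598905
[0.186 0.187 0.186 0.155 0.15  0.146 0.143 0.14  0.138 0.135 0.132 0.129
 0.127 0.124]
[0.186 0.185 0.188 0.156 0.149 0.145 0.144 0.141 0.138 0.134 0.133 0.13
 0.128 0.125]
260 [0.4297 0.1121 0.1329]
265 [0.4297 0.1124 0.1377]
270 [0.4297 0.1121 0.1414]
275 [0.4297 0.1122 0.1456]
280 [0.4297 0.1122 0.1493]
285 [0.4296 0.1123 0.153 ]
290 [0.4296 0.1121 0.156 ]
295 [0.4296 0.1122 0.1594]
```

The cameras put the real fingertip at about z=0.125 while the reported TCP is 0.090, so the true tip is about 35 mm above it (x and y agree). The cameras agree on bench and plate heights, so I'll trust them and press on under force guard.

```bash
python3 - <<'E'
from h import *
z=.088
while z>.045:
    z-=.003
    r=robot.line_to([.431,.1008,z],feed=.03,stop_force=15)
    s=robot.sense();print(round(z,3),r,s["eef_pos"].round(4),s["force"].round(2),round(s["t"],2))
    if r or s["force"][2]>16:break
E
```

```text
0.085 False [0.4307 0.1007 0.0847] [ 0.32 -0.21  0.15] 10.84
0.082 False [0.4308 0.1008 0.0818] [ 0.5  -0.78  0.61] 11.09
0.079 False [0.4308 0.1008 0.0788] [ 0.77 -0.31 -0.77] 11.34
0.076 False [0.4308 0.1008 0.0758] [ 0.25  0.07 -0.78] 11.59
0.073 False [0.4308 0.1008 0.0728] [-0.68 -0.73 -0.39] 11.84
0.07 False [0.4308 0.1008 0.0698] [ 0.26 -0.36  0.6 ] 12.09
0.067 False [0.4308 0.1008 0.0668] [1.06 0.25 0.45] 12.34
0.064 False [0.4308 0.1008 0.0638] [-0.5  -0.12 -0.76] 12.59
0.061 False [0.4311 0.101  0.061 ] [-0.77  0.46  0.84] 12.84
0.058 False [0.4311 0.1012 0.058 ] [-0.04  2.36  0.94] 13.09
0.055 False [0.4314 0.1011 0.0564] [-5.26  0.04 18.1 ] 13.34
```

```bash
python3 - <<'E'
from h import *
robot.hold(.4);s=robot.sense();print(s["eef_pos"],s["force"])
robot.line_to([.431,.1008,.12],feed=.12)
robot.goto([.437,.03,.27],[180,0,7.5])
w=optics.capture("wrist");save(w["image"],"f.png",(200,20,360,220),3);np.savez("w_f.npz",**w)
print(plate(w,(230,60,340,210)),robot.sense()["t"])
E
```

```text
[0.43136053 0.10115627 0.05641288] [-4.35400317  0.59459865 17.66479223]
(array([0.00074554, 0.00291752, 0.09264524]), np.float64(0.0007562521344776863), array([0.43642621, 0.06262237, 0.09264524])) 15.1833
```

View pics/f.png

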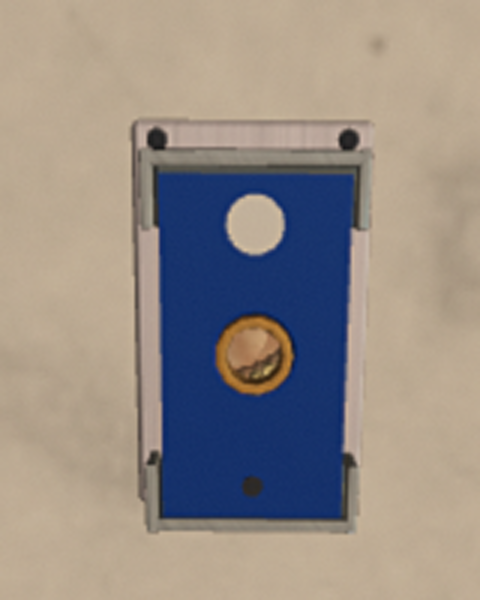

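The plate is now seated: slope 0.003, top at 92.6 mm. The force stop at TCP 0.0564 confirms the tip offset of about 36.6 mm. Next I'll look at the rod handle from above.

```bash
python3 - <<'E'
from h import *
robot.goto([.4545,-.225,.27],[180,0,7.5]);robot.gripper_to(.085)
w=optics.capture("wrist");save(w["image"],"g.png");save(w["image"],"g2.png",(230,60,340,180),5)
np.savez("w_g.npz",**w);print(robot.sense()["t"])
f=dict(np.load("w_f.npz"));im=f["image"]
H,S,V=cv2.split(cv2.cvtColor(im,cv2.COLOR_RGB2HSV))
br=((H>8)&(H<25)&(S>150)).astype(np.uint8);br[:80]=0;br[200:]=0;br[:,:250]=0;br[:,320:]=0
for k in cv2.findContours(br,0,1)[0]:
  if cv2.contourArea(k)>100: e=cv2.fitEllipse(k);print("bush",e,onz(f,*e[0],.0985))
E
```

```text
17.0167
bush ((284.17645263671875, 137.7554473876953), (24.24264907836914, 24.94120216369629), 20.749576568603516) [0.43661456 0.06258154 0.0985    ]
```

View pics/g.png

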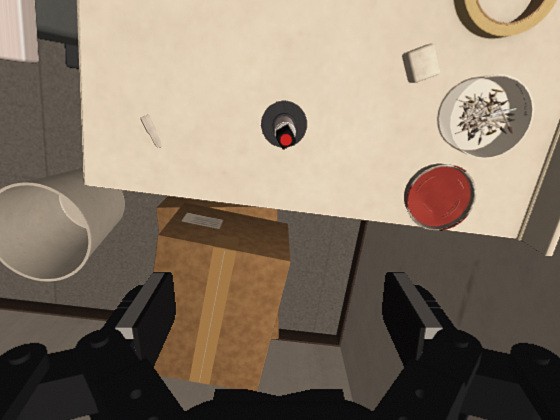

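View pics/g2.png

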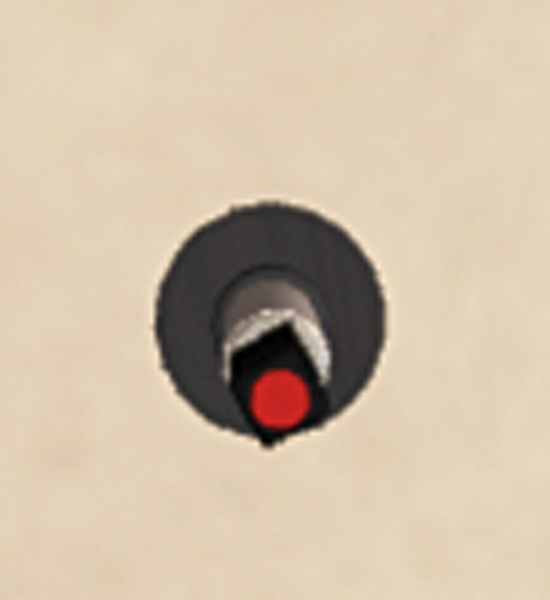

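The red dot on the handle's top is at (286,140). The top's near corner is (283.6,148.6), its right corner (296,141) and its left corner (276.4,136), so the handle is turned about 30° in the image.

```bash
python3 - <<'E'
from h import *
w=dict(np.load("w_g.npz"));im=w["image"]
H,S,V=cv2.split(cv2.cvtColor(im,cv2.COLOR_RGB2HSV))
red=((H<6)|(H>174))&(S>150);red[:100]=0;red[170:]=0;red[:,:260]=0;red[:,320:]=0
a=blobs(red)[0];print(a,onz(w,*a[1],.128))
c=[onz(w,230+x/5,60+y/5,.128) for x,y in((268,443),(330,405),(230,377))]
print(c)
for q in c[1:]:
  d=(q-c[0])[:2];print(np.linalg.norm(d),np.degrees(np.arctan2(d[1],d[0])))
# dark handle visible silhouette, top centre via range
dk=(V<40)|red;dk[:118]=0;dk[152:]=0;dk[:,:270]=0;dk[:,:][:,302:]=0
P,u,v=cloud(w,dk);g=abs(P[:,2]-.128)<.003;print(g.sum(),P[g].mean(0))
pts=P[g][:,:2].astype(np.float32);print(cv2.minAreaRect(pts*1000))
# stand foot centre at z~.006
ft=(V<75)&(S<80);ft[:90]=0;ft[160:]=0;ft[:,:250]=0;ft[:,315:]=0
k=max(cv2.findContours(ft.astype(np.uint8),0,1)[0],key=cv2.contourArea);e=cv2.minEnclosingCircle(cv2.convexHull(k));print(e,onz(w,*e[0],.006))
E
```

```text
(125, [285.5, 139.5], [280, 134, 12, 12]) [ 0.45596744 -0.19023881  0.128     ]
[array([ 0.45538855, -0.19837631,  0.128     ]), array([ 0.46527474, -0.19034365,  0.128     ]), array([ 0.44726389, -0.18778333,  0.128     ])]
0.01273814563731168 39.09433256901799
0.013349957794020737 127.48766699842743
236 [ 0.45584421 -0.18946146  0.12803147]
((455.8193359375, -189.8390350341797), (13.869553565979004, 13.567448616027832), 37.307525634765625)
((283.0523681640625, 124.47142791748047), 23.55219078063965) [ 0.45539344 -0.19009239  0.006     ]
```

Handle measured at (0.4558,-0.1900), top at 128 mm, 13.9 x 13.6 mm, yaw about 37.5°; size and height match the description. The stand foot centre agrees within 0.5 mm. Now the grasp.

```bash
python3 - <<'E'
from h import *
robot.goto([.4558,-.1900,.15],[180,0,37.8])
w=optics.capture("wrist");save(w["image"],"i0.png")
r=robot.line_to([.4558,-.1900,.054],feed=.06,stop_force=12)
s=robot.sense();print(r,s["eef_pos"],s["force"],s["t"])
w=optics.capture("wrist");save(w["image"],"i.png")
c=optics.capture("side");save(c["image"],"i_s.png",(200,200,340,340),4)
E
```

```text
False [ 0.45608122 -0.19012261  0.05431199] [-0.65505317  0.51781818 -0.09873995] 19.3833
```

View pics/i.png

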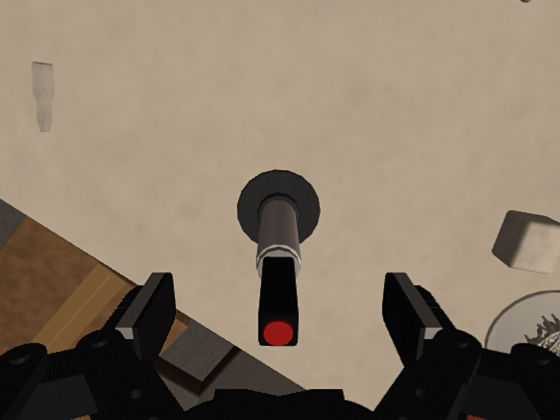

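View pics/i_s.png

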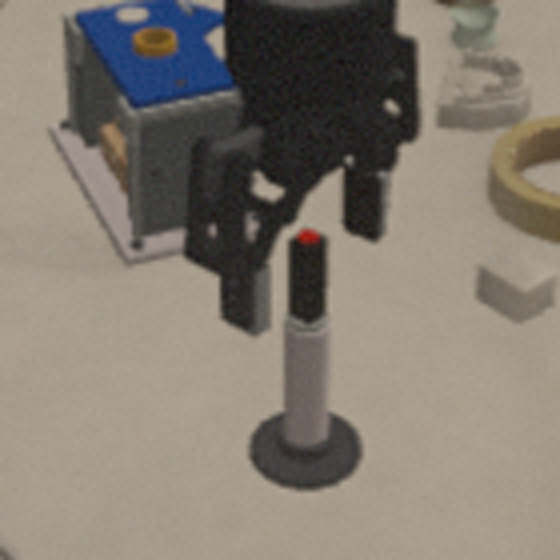

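The handle is square to the jaws and centred between them: handle at column 278, jaws' middle at 279.5. Closing.

```bash
python3 - <<'E'
from h import *
robot.gripper_to(0.0)
s=robot.sense();print(s["opening"],s["eef_pos"],s["force"],s["t"])
w=optics.capture("wrist");save(w["image"],"j.png",(180,160,380,360),3)
c=optics.capture("side");save(c["image"],"j_s.png",(200,200,340,340),4)
E
```

```text
0.013415298879974518 [ 0.45595934 -0.19000853  0.054119  ] [0.56069202 0.05673473 1.33780174] 20.1333
```

View pics/j.png

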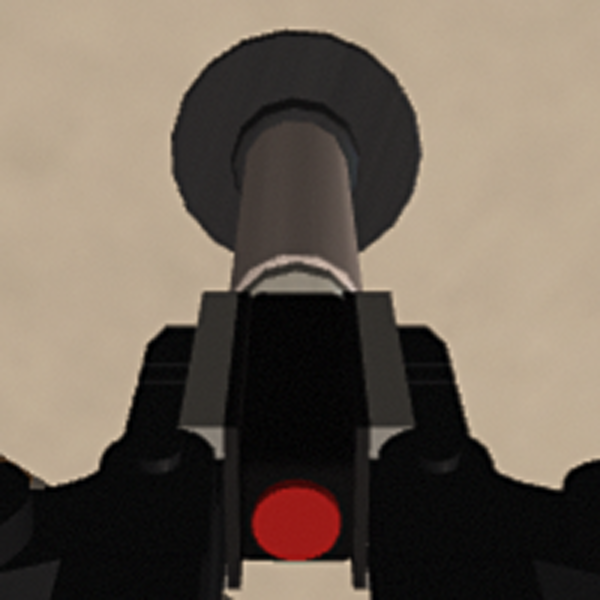

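View pics/j_s.png

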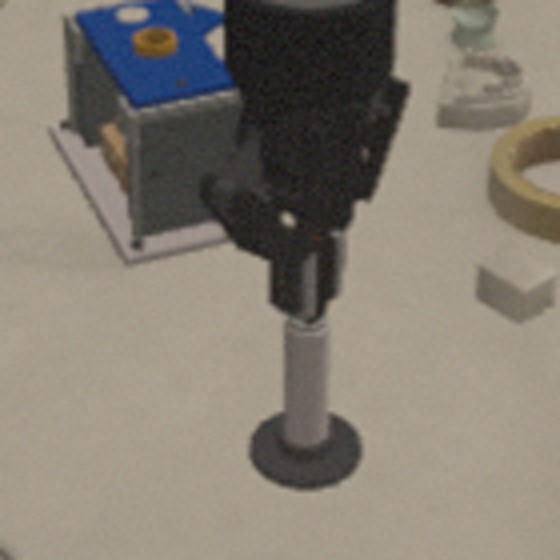

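The grasp is good: opening 13.4 mm, pads on the handle's flats just above the flange. Lift and look.

```bash
python3 - <<'E'
from h import *
robot.line_to([.4558,-.1900,.19],feed=.1)
robot.hold(.2);s=robot.sense();print(s["opening"],s["eef_pos"],s["ee_rot"],s["force"],s["t"])
w=optics.capture("wrist");save(w["image"],"k.png",(180,100,380,300),3);np.savez("w_k.npz",**w)
c=optics.capture("side");save(c["image"],"k_s.png",(200,150,340,310),3.7);np.savez("s_k.npz",**c)
E
```

```text
0.01330872984095941 [ 0.45557326 -0.18983841  0.18957596] [-1.79949520e+02  1.18277444e-02  3.78085687e+01] [-0.39125938 -0.25797849 -1.5692148 ] 21.9417
```

View pics/k.png

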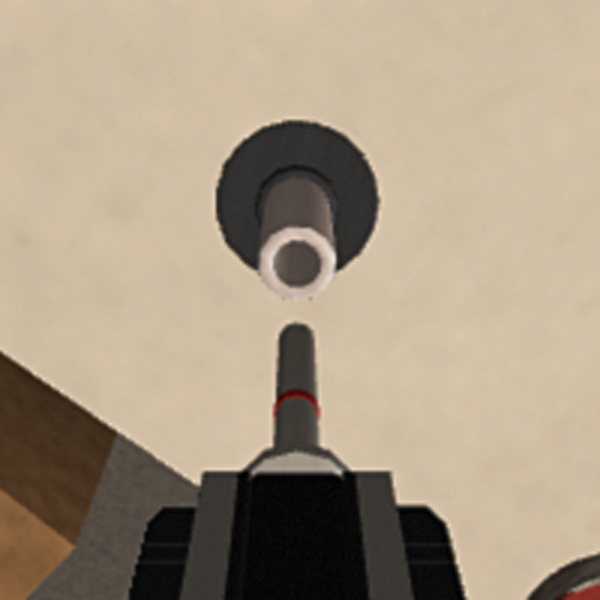

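View pics/k_s.png

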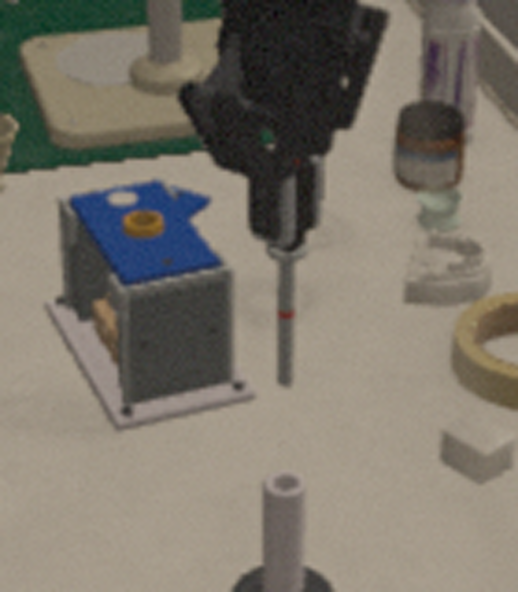

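Lifted; side view shows the ring at (277,235) and the tip at (277,254). I'll check the rod's position and tilt against the TCP in both views.

```bash
cat >> h.py <<'E'
def redring(c,box):
    x0,y0,x1,y1=box;H,S,V=cv2.split(cv2.cvtColor(c["image"],cv2.COLOR_RGB2HSV))
    r=((H<8)|(H>172))&(S>100);m=np.zeros_like(r);m[y0:y1,x0:x1]=r[y0:y1,x0:x1]
    return blobs(m,2)
def tri(c1,p1,c2,p2):
    o1,d1=ray(c1,*p1);o2,d2=ray(c2,*p2);d1/=np.linalg.norm(d1);d2/=np.linalg.norm(d2)
    a=np.linalg.lstsq(np.c_[d1,-d2],o2-o1,rcond=None)[0];q1=o1+a[0]*d1;q2=o2+a[1]*d2
    return (q1+q2)/2,np.linalg.norm(q1-q2)
E
python3 - <<'E'
from h import *
w=dict(np.load("w_k.npz"));c=dict(np.load("s_k.npz"))
rw=redring(w,(260,220,300,250));rs=redring(c,(265,225,290,245));print(rw,rs)
print("pred tip",proj(w,[.4556,-.1898,.1405]),proj(c,[.4556,-.1898,.1405]),"ring",proj(w,[.4556,-.1898,.1825]),proj(c,[.4556,-.1898,.1825]))
print(tri(w,rw[0][1],c,rs[0][1]))
# rod silhouette columns
g=cv2.cvtColor(w["image"],cv2.COLOR_RGB2GRAY)
for y in range(204,250,4):
  row=g[y,255:305].astype(int);d=np.nonzero(row<115)[0];print("w",y,(d.min()+255,d.max()+255,(d.min()+d.max())/2+255) if len(d) else None)
g=cv2.cvtColor(c["image"],cv2.COLOR_RGB2GRAY)
for y in range(216,260,3):
  row=g[y,265:290].astype(int);d=np.nonzero(row<115)[0];print("s",y,(d.min()+265,d.max()+265,(d.min()+d.max())/2+265) if len(d) else None)
E
```

```text
[(52, [278.2, 232.8], [271, 230, 16, 10])] [(6, [276.7, 234.5], [275, 234, 4, 2])]
pred tip [278.57247355 211.94469262] [276.02609352 253.01515939] ring [278.68261639 237.27003241] [276.26895057 233.53311827]
(array([ 0.45560039, -0.18901498,  0.17957995]), np.float64(0.0021380213953081945))
w 204 None
w 208 (np.int64(276), np.int64(281), np.float64(278.5))
w 212 (np.int64(273), np.int64(283), np.float64(278.0))
w 216 (np.int64(273), np.int64(284), np.float64(278.5))
w 220 (np.int64(273), np.int64(284), np.float64(278.5))
w 224 (np.int64(272), np.int64(284), np.float64(278.0))
w 228 (np.int64(272), np.int64(284), np.float64(278.0))
w 232 (np.int64(272), np.int64(284), np.float64(278.0))
w 236 (np.int64(272), np.int64(285), np.float64(278.5))
w 240 (np.int64(272), np.int64(285), np.float64(278.5))
w 244 (np.int64(272), np.int64(285), np.float64(278.5))
w 248 (np.int64(271), np.int64(285), np.float64(278.0))
s 216 (np.int64(272), np.int64(281), np.float64(276.5))
s 219 (np.int64(273), np.int64(281), np.float64(277.0))
s 222 (np.int64(275), np.int64(278), np.float64(276.5))
s 225 (np.int64(275), np.int64(278), np.float64(276.5))
s 228 (np.int64(275), np.int64(279), np.float64(277.0))
s 231 (np.int64(275), np.int64(278), np.float64(276.5))
s 234 (np.int64(275), np.int64(279), np.float64(277.0))
s 237 (np.int64(275), np.int64(278), np.float64(276.5))
s 240 (np.int64(275), np.int64(278), np.float64(276.5))
s 243 (np.int64(275), np.int64(278), np.float64(276.5))
s 246 (np.int64(275), np.int64(278), np.float64(276.5))
s 249 (np.int64(275), np.int64(278), np.float64(276.5))
s 252 (np.int64(275), np.int64(278), np.float64(276.5))
s 255 (np.int64(265), np.int64(265), np.float64(265.0))
s 258 (np.int64(265), np.int64(265), np.float64(265.0))
```

The rod is upright and on the TCP axis within about 1 mm in both views. Moving over the bush at a safe height, then comparing rod and bush in the same pictures.

```bash
python3 - <<'E'
from h import *
robot.line_to([.4366,.0626,.185],feed=.15)
robot.line_to([.4366,.0626,.160],feed=.05)
robot.hold(.4);s=robot.sense();print(s["opening"],s["eef_pos"],s["ee_rot"],s["t"])
w=optics.capture("wrist");save(w["image"],"l.png",(210,150,350,270),5);np.savez("w_l.npz",**w)
c=optics.capture("side");save(c["image"],"l_s.png",(195,140,295,240),6);np.savez("s_l.npz",**c)
e=s["eef_pos"];T=np.array([e[0],e[1],e[2]-.0491])
for n,X in(("tip",T),("ring",T+[0,0,.042]),("mouth",[.4366,.0626,.099])):print(n,proj(w,X),proj(c,X))
E
```

```text
0.013191838394047806 [0.43670114 0.06257364 0.16015423] [ 1.79981642e+02 -9.94838486e-03  3.77965838e+01] 24.9333
tip [278.41168686 211.92557651] [237.64336767 203.8002801 ]
ring [278.52172844 237.32645355] [237.15225961 187.22453491]
mouth [278.29458043 206.00025588] [237.73589764 208.45034714]
```

View pics/l.png

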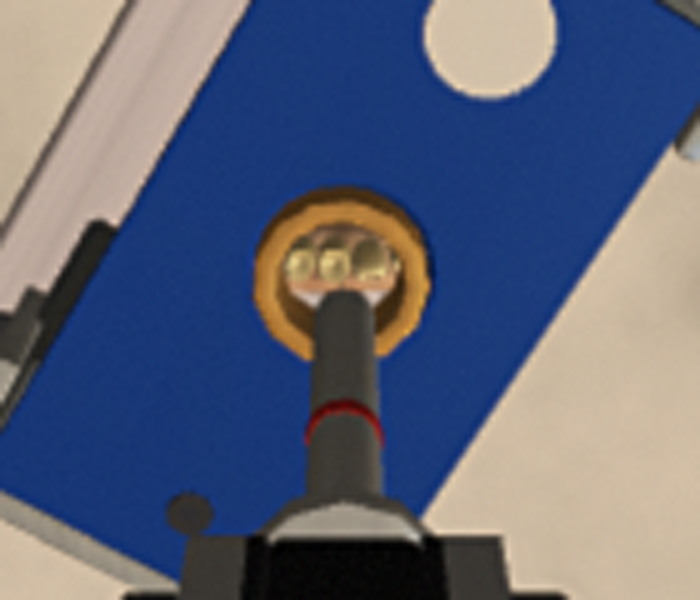

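View pics/l_s.png

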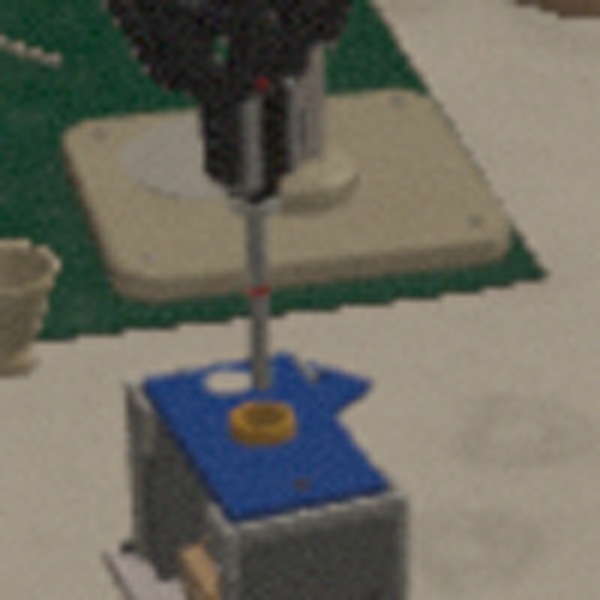

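The rod axis sits within about 0.5 mm of the bush across the wrist image (rod column 345/5, bush 342.5/5), and within about 0.3 px in the side view. The earlier bush fit was biased about 0.4 mm toward +y by the visible outer wall. I'll correct that, go down to just above the mouth and look again.

```bash
python3 - <<'E'
from h import *
robot.line_to([.4366,.0620,.154],feed=.02)
robot.hold(.4);s=robot.sense();print(s["eef_pos"],s["t"])
w=optics.capture("wrist");save(w["image"],"m.png",(240,170,320,240),9);np.savez("w_m.npz",**w)
c=optics.capture("side");save(c["image"],"m_s.png",(210,170,270,230),10);np.savez("s_m.npz",**c)
e=s["eef_pos"];T=np.array([e[0],e[1],e[2]-.0491])
for n,X in(("tip",T),("ring",T+[0,0,.042]),("mouth",[.4366,.0620,.099])):print(n,proj(w,X),proj(c,X))
for a in np.arange(0,2*np.pi,np.pi/2):
  d=np.array([np.cos(a),np.sin(a),0]);print((proj(w,np.array([.4366,.062,.099])+.009*d)-[240,170])*9,(proj(w,np.array([.4366,.062,.099])+.0125*d)-[240,170])*9)
# bright brass ring, wrist: row-wise midpoints
im=w["image"];H,S,V=cv2.split(cv2.cvtColor(im,cv2.COLOR_RGB2HSV))
m=((H>8)&(H<25)&(S>140)&(V>150)).astype(np.uint8);m[:180]=0;m[232:]=0;m[:,:255]=0;m[:,:][:,305:]=0
m=cv2.morphologyEx(m,cv2.MORPH_OPEN,np.ones((2,2)))
k=max(cv2.findContours(m,0,1)[0],key=cv2.contourArea)
k=cv2.convexHull(k);el=cv2.fitEllipse(k);print(el)
print(proj(w,[.4366,.062,.099]),onz(w,*el[0],.099))
E
```

```text
[0.43664455 0.06202524 0.15404701] 25.8833
tip [278.46010721 211.89740993] [237.73942239 206.27934348]
ring [278.57121444 237.27752218] [237.25037313 189.78396048]
mouth [278.37258658 208.95484108] [237.79070928 208.5759578 ]
[439.0729294  419.14412623] [475.16740927 445.54502246]
[419.09272632 260.55502995] [448.13064087 225.09853133]
[250.31064212 281.07475533] [212.98701583 253.77428037]
[272.92583816 439.029565  ] [245.10694296 472.99709702]
((279.4299621582031, 209.4020538330078), (32.179256439208984, 34.937950134277344), 88.656494140625)
[278.37258658 208.95484108] [0.43736443 0.06218526 0.099     ]
```

View pics/m.png

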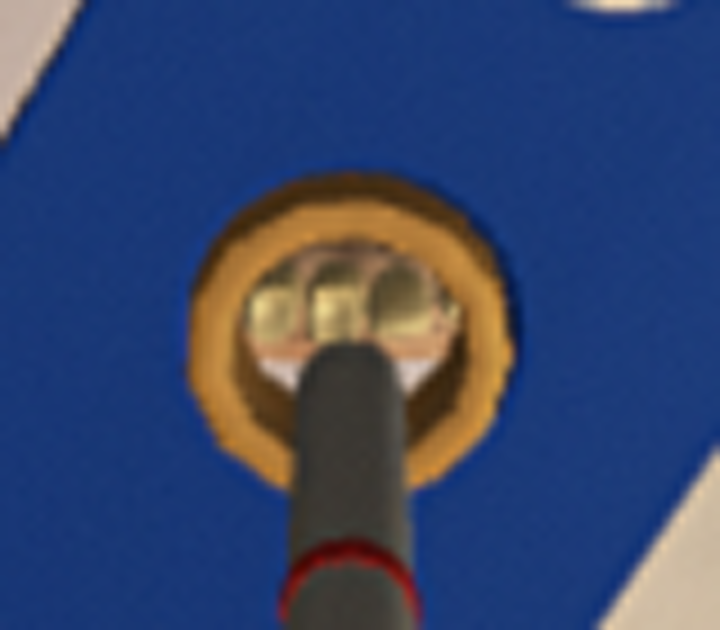

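View pics/m_s.png

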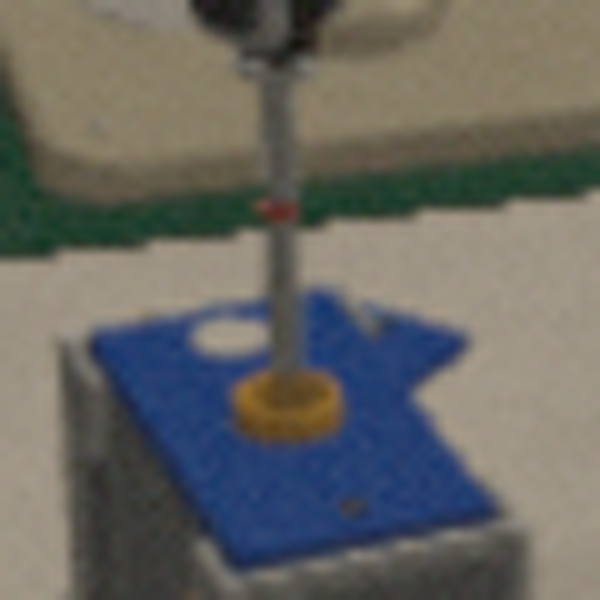

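```bash
python3 - <<'E'
from h import *
w=dict(np.load("w_m.npz"));c=dict(np.load("s_m.npz"))
T=np.array([.43664,.06203,.15405-.0491]);a=np.radians(37.8);ty=np.array([np.sin(a),-np.cos(a),0])
print("near edge tip",proj(w,T-.004*ty),"ring near",proj(w,T+[0,0,.042]-.004*ty), "flange near bottom",proj(w,T+[0,0,.075]-.01*ty),"flange top near",proj(w,T+[0,0,.079]-.01*ty))
im=w["image"];print("col profile gray/red rows 200-262")
for v in range(203,262): print(v,im[v,277:281].mean(0).round(0).astype(int).tolist(),end=" ")
print()
rs=redring(c,(230,183,245,197));print(rs,"pred ring side",proj(c,T+[0,0,.042]))
H,S,V=cv2.split(cv2.cvtColor(c["image"],cv2.COLOR_RGB2HSV))
m=((H>8)&(H<28)&(S>120));m[:203]=0;m[216:]=0;m[:,:228]=0;m[:,250:]=0
print(blobs(m)[:2])
for X in ([.4366,.062,.099],[.4366,.062,.093]):
  for q in ([.0125*.96,-.0125*.28,0],[-.0125*.96,.0125*.28,0],[.0125*.28,.0125*.96,0],[-.0125*.28,-.0125*.96,0]):print(proj(c,np.array(X)+q).round(1),end=" ")
E
```

```text
near edge tip [278.45437597 206.17384045] ring near [278.56504196 230.5755358 ] flange near bottom [278.6810129  246.01192522] flange top near [278.6991964  249.78619186]
col profile gray/red rows 200-262
203 [174, 148, 94] 204 [162, 138, 89] 205 [164, 137, 90] 206 [166, 138, 91] 207 [142, 116, 80] 208 [68, 61, 52] 209 [54, 52, 48] 210 [56, 54, 48] 211 [59, 56, 50] 212 [59, 56, 50] 213 [58, 55, 50] 214 [59, 56, 50] 215 [59, 56, 50] 216 [59, 56, 50] 217 [58, 56, 50] 218 [59, 56, 50] 219 [60, 56, 51] 220 [58, 56, 50] 221 [60, 56, 51] 222 [60, 56, 51] 223 [60, 56, 50] 224 [59, 56, 50] 225 [59, 56, 50] 226 [60, 56, 51] 227 [60, 57, 51] 228 [60, 58, 52] 229 [60, 49, 44] 230 [68, 14, 12] 231 [86, 13, 11] 232 [104, 43, 38] 233 [66, 58, 52] 234 [59, 58, 52] 235 [60, 57, 52] 236 [61, 57, 52] 237 [61, 57, 52] 238 [60, 58, 52] 239 [61, 57, 51] 240 [60, 56, 51] 241 [62, 58, 52] 242 [61, 57, 52] 243 [61, 58, 52] 244 [61, 58, 52] 245 [61, 57, 52] 246 [62, 58, 53] 247 [60, 56, 51] 248 [61, 57, 52] 249 [62, 58, 52] 250 [91, 85, 76] 251 [157, 148, 134] 252 [161, 152, 137] 253 [159, 149, 135] 254 [158, 149, 134] 255 [161, 152, 138] 256 [164, 154, 139] 257 [90, 84, 76] 258 [19, 18, 16] 259 [3, 2, 3] 260 [6, 6, 6] 261 [8, 6, 8] 
[(4, [237.2, 190.5], [236, 190, 3, 2])] pred ring side [237.24788941 189.7820522 ]
[(52, [238.2, 210.3], [234, 208, 10, 6])]
[243.3 208.7] [232.3 208.5] [238.2 205.9] [237.4 211.3] [243.4 211. ] [232.4 210.8] [238.3 208.2] [237.4 213.6]
```

Rod and bush agree to about 0.3 mm across the image; the tip is 1.2 px off prediction (at most 0.8 mm), which is well inside the 5 mm clearance. Lowering.

```bash
python3 - <<'E'
from h import *
robot.line_to([.4366,.0623,.154],feed=.02)
r=robot.line_to([.4366,.0623,.1062],feed=.025,stop_force=5)
robot.hold(.5);s=robot.sense();print(r,s["eef_pos"],s["ee_rot"],s["force"],s["opening"],s["t"])
w=optics.capture("wrist");save(w["image"],"n.png",(230,190,330,270),8);np.savez("w_n.npz",**w)
c=optics.capture("side");save(c["image"],"n_s.png",(210,170,270,230),10)
e=s["eef_pos"];a=np.radians(37.8);ty=np.array([np.sin(a),-np.cos(a),0])
T=np.array([e[0],e[1],e[2]-.0491])
print("ring near",proj(w,T+[0,0,.042]-.004*ty),proj(w,T+[0,0,.042]),proj(c,T+[0,0,.042]),redring(c,(230,190,245,220)),redring(w,(265,215,295,250)))
E
```

```text
False [0.43660006 0.06229577 0.10619878] [1.79999174e+02 2.41634205e-04 3.78032566e+01] [-0.25403771  0.10450387  0.05853466] 0.013313754279511515 28.7917
ring near [278.54350936 230.61589849] [278.548582   237.30892974] [237.76257818 208.47609786] [(5, [238.4, 209.2], [237, 209, 4, 2])] [(52, [278.0, 232.9], [271, 230, 16, 10])]
```

View pics/n.png

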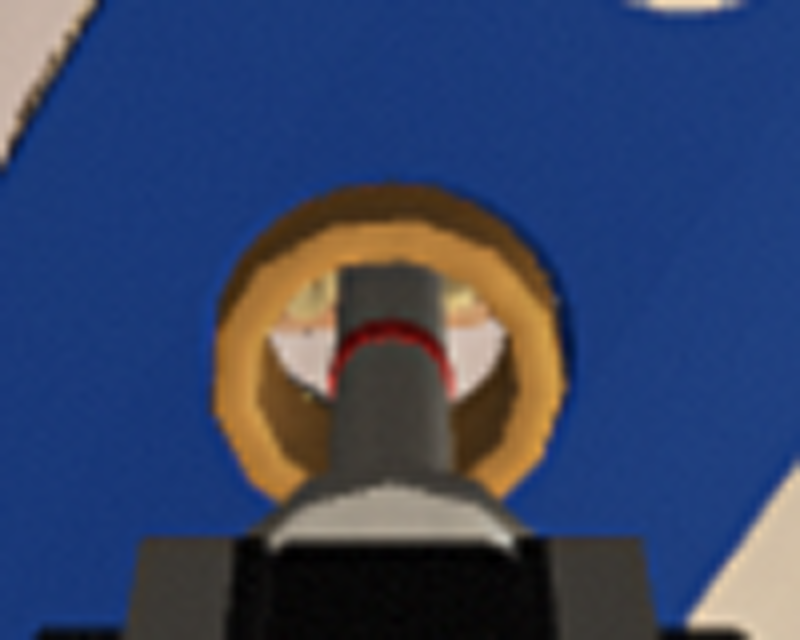

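View pics/n_s.png

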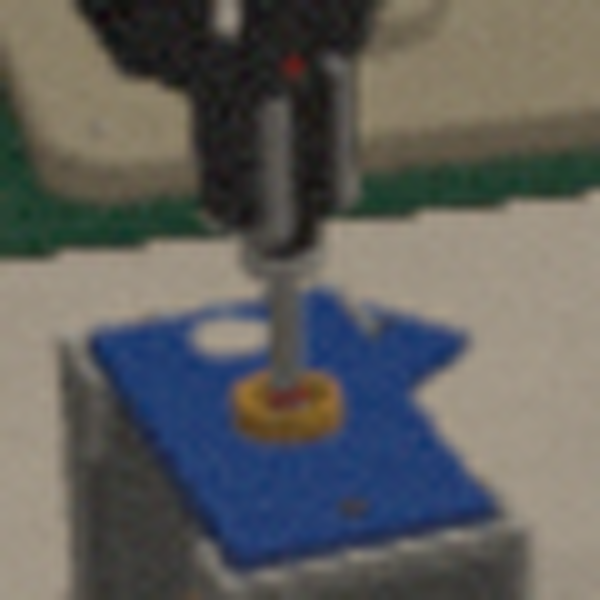

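The ring sits at the mouth's rim in the side view. In the wrist view the ring's midpoint, (392,384)/8, matches the bore centre, (390,383)/8. I'll check plate level and stillness one last time, then hand in.

```bash
python3 - <<'E'
from h import *
w=dict(np.load("w_n.npz"));print(plate(w,(190,160,400,250)))
s=robot.sense();print(abs(s["qvel"]).max(),s["opening"],s["force"],s["t"])
robot.hand_in()
E
```

```text
(array([0.00059032, 0.00339276, 0.09275151]), np.float64(0.0006129912032664679), array([0.43277921, 0.08089714, 0.09275151]))
0.13068511868755917 0.013493205784123143 [-0.26918327  0.42520192 -1.00342141] 28.8917
the job is handed in; nothing more can be done
```

The job is done and handed in at about 29 s; the hand-in gives no verdict. I pressed the larger plate level, lifted the rod by its handle and lowered it into the bush. It is held there, still in the gripper.

- **Plate:** the last check gave a slope of 0.003 rad and a top height of 92.8 mm, against 93 mm when seated.
- **Rod position:** the ring is within about 0.5 mm of the bore's centre in the wrist view, and level with the mouth to about 1–2 mm. The tool is vertical, and the rod looked upright before it was lowered.
- **Contact:** no force above sensor noise showed during or after lowering. The gripper opening was 13.4 mm on the 14 mm handle.

Three things failed or disagreed:

- **Fingertip height:** the closed fingertips are about 36 mm higher than the reported TCP. My first press stopped short because of this, so I pressed again under a force guard and used that offset afterwards.
- **Bush position:** the top and wrist cameras differed by about 2 mm, so I centred the rod using the rod and bush seen in the same pictures.
- **Rod tip:** just before lowering, the tip showed 1.2 px (under 1 mm) from where I predicted it.

I saw no bystander move, but I did not measure their positions again at the end.

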